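Pin the wheel's hand rest in its clevis

ROBOT

A 6-joint arm with a two-finger parallel gripper is mounted at the origin on the work surface. World frame = base frame: x ahead of the robot, y to its left, z up, the work surface at z = 0. Lengths are in m, angles in rad, forces in N, time in s.
With the tool pointing down it reaches from about 0.3 to 0.875 m from the base axis. Payload 6.4 kg.
Tool frame: the origin (TCP) lies between the finger pads; the fingertips stand 19 mm ahead of it and the grasp point (between the pads) is the TCP (ctrl.tips_ahead is the z of the fingertips in the tool frame, in m); z points along the fingers, y is the line along which they close (so a half turn about z gives the same grasp; the last joint's range is limited). The gripper opens to 85 mm and grips with 20 to 120 N. Pads are 22 mm wide; open, the fingers measure 114 mm over their backs; the gripper's body (76 mm by 85 mm) begins 54 mm behind the grasp point. The pads swing forward as they close: fully open they stand 13 mm farther back than shut.
Start: joints at [-1.394, 0.181, 1.607, -0, 1.354, -0.206], TCP at [0.215, -0.533, 0.25] pointing down, gripper open.
Joint ranges: [-2.99, 2.99], [-0.89, 2.07], [0.3, 2.58], [-1.14, 4.28], [0, 2.63], [-3.12, 3.12]. Speed limits (rad/s): [2.57, 2.57, 3.01, 3.14, 3.14, 3.14].

INTERFACE

Orientations are given as a unit quaternion [w, x, y, z].
In Python, from bench import readout, vision, ctrl gives the robot as it stands.
- The arm moves only by the tool play_rows, never from a script. Its arguments are lists of equal length, an entry for each row: "xyz": the shift along the tool's x, y, z in mm, a list of three; "rot": the turn, a rotation vector about the tool's x, y, z in rad, a list of three; "grip": the opening, from 0 (shut) to 1 (fully open). In form: {"xyz": [[x, y, z], ...], "rot": [[rx, ry, rz], ...], "grip": [grip, ...]}. A call has exactly 10 rows; each row is the pose to reach, as a shift and turn from the pose commanded when the call began, along the tool's axes at that moment; what a row does not reach only later rows make up. A row lasts 1/8 s, in which the tool goes at most 62.5 mm and 10.7 degrees, less where a joint would pass 70% of its speed; a pose out of reach is approached as far as the arm can. A call with a gripper value outside its range is refused whole. The fingers move at their own pace and stop on an object; the grip force is fixed at half the most. Time passes only in rows, so rows that repeat a pose let the fingers close, or fill a call up. It gives the time, the measured TCP pose, the force, the opening and the grip force at its end, in the units of the state.
- readout.get_obs(): the state, without advancing time (a new reading comes with each control period).
- vision.camera(name): name is "scene" or "side" or "wrist"; returns a dict with "color" (480x640x3 uint8, red, green, blue), "depth" (480x640 float32, m along the optical axis (not along the pixel's ray), 0 where there is no reading), "camera_matrix" (3x3 intrinsics, pixels), "extrinsics" (4x4, takes a point from camera to world coordinates); the wrist camera has in their place "hand_eye" (4x4, takes a point from camera to tool coordinates, whose origin is the TCP and whose axes are the flange's). Camera axes: x right, y down, z forward; pixel columns grow to the right and rows downward; lengths in m; the calibration is good to about 2 mm. A picture is of the moment at which its call begins: read the wrist's pose just before it.
- ctrl.hand_in(): hands the job in; it is judged then, once.
The state is a dict: "time_s": time; "q": joint angles; "dq": joint speeds; "joint_efforts": joint torques, N m; "eef_pos": TCP position; "eef_rot": TCP orientation; "wrist_force": force on the tool from outside, world axes, zero at the start; "torque": the same for the moment, N m; "opening": opening from 0.0 (shut) to 1.0 (fully open); "grasp_force": force on a finger pad.
Only numpy, scipy, OpenCV 4.12 (cv2) and the standard library are available. Lean on these libraries where they do the work, as an engineer would, in place of code of your own. Each camera call takes 0.05 s, during which the arm holds its last target. There are 200 camera calls.

TASK

Swing the hand-rest bar, the one with the wooden knob, up the slope until the hole in its free end lines up with the holes of the clevis, let go of it and see that it stays there by itself for a moment. Then take the clevis pin out of its wooden block and push it down through the clevis and the bar until its collar lies flush on the clevis, and let go, leaving the other things on the bench where they stand.

Things in the scene. Friction and masses are not known exactly. Their poses are not given: they have to be found in the camera images.
- rest: fixed hand-rest bracket: dark wooden foot board 130 x 270 x 14 mm, two aluminium posts, a sloping aluminium rail. Origin below it at bench level; z up, y along the rail from the clevis end (y = -80 mm) to the pivot end (+70 mm), x up-slope (away from the robot at yaw 0). Clevis, bar and bore lean 25 degrees from vertical towards the rest's -x (the robot's side).
- clevis: aluminium clevis on the rest: two plates 50 x 50 x 12 mm, 18 mm apart, joined by a web on the -y side, each with a 14 mm hole in its middle. Origin: hole's mouth on the upper plate's top face, (0, -80, 150) mm in the rest's frame. z = bore axis, out of the top, 25 degrees from vertical; x = up-slope; y = towards the pivot. Plates z -12 to 0 and -42 to -30 mm; clear below to -70.
- bar (a joint): angle (rad) of the hand-rest bar about its pivot, axis parallel to the clevis z. 0 = its hole is in line with the clevis holes; positive = it is swung down-slope (rest's -x). Range -0.35 to 1.2, no stop or click at 0. Hinge friction 0.3 N m (about 5 N at the knob moves it); it stays where it is left.
- bar_knob (a point): grip point on the axis of the bar's upright round wooden knob, 24 mm above the bar's top face, 10 mm higher along z than the clevis origin. Knob 24 mm diameter, 45 mm tall along the clevis z, 85 mm from the pivot, 65 mm from the bar's hole. Bar: light wood 34 mm wide, 14 mm thick, with a 36 mm square aluminium end; 2 mm play above and below it between the clevis plates.
- bar_eye (a point): centre of the top mouth of the 14 mm hole in the bar's free end, 150 mm from the pivot. With the joint at 0 it is at (0, 0, -14) mm in the clevis' frame.
- bar_pivot (a point): point on the bar's pivot axis, level with the clevis mouth: (0, 150, 0) mm in the clevis' frame
- pin_block: fixed dark wooden block 75 x 90 mm, 70 mm tall, with one upright 16 mm through hole in the middle of its top, in which the pin stands. Origin at the centre of its underside, z up.
- pin: loose clevis pin, 100 mm long, about 0.11 kg: steel shank 12 mm diameter, 58 mm long, its lowest 10 mm tapering to a 4 mm nose; steel collar 30 mm diameter, 6 mm thick; round wooden grip 22 mm diameter, 36 mm long. Origin at the nose's tip, z along the pin towards the grip. Starts upright in the block, collar on the block's top, tip 12 mm and grip top 112 mm above the bench.
- pin_shoulder (a point): centre of the underside of the pin's collar, 58 mm above its tip; with the pin home it is at the clevis origin
- planter: loose terracotta planter pot, 126 mm across the rim, 110 mm tall; bystander, origin at the centre of its underside
- measuring_cup: loose stainless measuring cup with one handle, 72 mm across, 60 mm tall; bystander, origin at the centre of its underside
- rib: loose translucent throwing rib with round ends, lying flat, 112 x 56 x 7 mm; bystander, origin at the centre of its underside
- paddle: loose bamboo paddle lying flat, 235 mm long, 65 mm wide, 12 mm thick; bystander, origin at the centre of its underside where handle meets blade
- brush: loose brush lying flat, 170 mm long; bystander, origin at the centre of its underside
- bisque_bowl: loose terracotta-coloured bowl, 110 mm across, 50 mm tall; bystander, origin at the centre of its underside
- glaze_jar: loose white jar with a steel cap, 70 mm across, 90 mm tall; bystander, origin at the centre of its underside
Mind the look-alikes: they are no part of the job. Leave any purple look-alike of the pin alone.

How it is judged:
On the way:
1. the bar stands in line with the clevis (within 0.045 rad, 7 mm at its hole), untouched and at rest for 0.4 s, with the pin not yet in the clevis (value of joint bar between -0.045 and 0.045 rad and velocity of joint bar between -0.05 and 0.05 rad/s and contact force between each of the fingers, pin and bar below 0.2 N and distance between pin_shoulder and clevis above 0.055 m), for 0.4 s.
At the end, for the whole second after the job is handed in: The pin is through both clevis plates and the bar's hole with its collar on the upper plate (collar within 4 mm of the mouth in every direction, pin in line with the bore within 0.08 rad), the bar's angle is within 0.03 rad of 0, pin at rest and released (value of joint bar between -0.03 and 0.03 rad and x of pin_shoulder in the frame of clevis between -0.004 and 0.004 m and y of pin_shoulder in the frame of clevis between -0.004 and 0.004 m and z of pin_shoulder in the frame of clevis between -0.004 and 0.004 m and angle between the z axis of pin and the z axis of clevis, either way round below 0.08 rad and linear speed of pin below 0.02 m/s and contact force between the fingers and pin below 0.1 N and contact force between the fingers and bar below 0.1 N); the robot touches nothing.
It fails at once if one of the bystanders is pushed more than 30 mm or tipped over (distance of any of planter, measuring_cup, rib, paddle, brush, bisque_bowl, glaze_jar from where it was at the start of the episode above 0.03 m or angle between any of planter, measuring_cup, rib, paddle, brush, bisque_bowl, glaze_jar's own z axis and vertical above 0.5 rad).
It also fails if it takes over 64 s, if anything falls off the work surface, if the arm or the gripper's body presses on something with over 40 N, if the wrist force passes 120 N, or if a joint passes its speed limit or range.

## Working session

There is one attempt and no reset: what is moved stays moved. The work goes in short steps, Python scripts to look and compute and a tool call to move; the robot and the scene stay as the last step left them, time stands still between calls to the robot, and variables do not carry over. Pictures are saved under pics/ and viewed, at most 10 in all, crops included, and the job is handed in when it is done.

Besides the shell and the picture viewer there is one more tool, called after "Emit:" as name(argument=value, ...), one argument or row to a line, values as JSON. play_rows: Moves the arm, as the interface text tells. Its arguments: {"type":"object","properties":{"xyz":{"type":"array","items":{"type":"array","items":{"type":"number"}}},"rot":{"type":"array","items":{"type":"array","items":{"type":"number"}}},"grip":{"type":"array","items":{"type":"number"}}},"required":["xyz","rot","grip"]}

```bash
mkdir -p pics; ls
cat > h.py <<'E'
import numpy as np, cv2
from scipy.spatial.transform import Rotation as R
from bench import readout, vision, ctrl
def pose():
    o=readout.get_obs(); q=o["eef_rot"]
    T=np.eye(4); T[:3,:3]=R.from_quat(q,scalar_first=True).as_matrix(); T[:3,3]=o["eef_pos"]; return T
def cam(n):
    T=pose(); c=vision.camera(n)
    c["T"]=c["extrinsics"] if "extrinsics" in c else T@c["hand_eye"]; return c
def save(c,f): cv2.imwrite(f"pics/{f}.png",c["color"][...,::-1])
def pts(c,m=None):
    K=c["camera_matrix"];z=c["depth"];v,u=np.nonzero((z>0)&(m if m is not None else True))
    d=z[v,u];p=np.stack([(u-K[0,2])/K[0,0]*d,(v-K[1,2])/K[1,1]*d,d],1)
    return p@c["T"][:3,:3].T+c["T"][:3,3],u,v
def ray(c,u,v):
    K=c["camera_matrix"];d=np.array([(u-K[0,2])/K[0,0],(v-K[1,2])/K[1,1],1.]);return c["T"][:3,3],c["T"][:3,:3]@d
def onz(c,u,v,z):
    o,d=ray(c,u,v);return o+d*(z-o[2])/d[2]
def proj(c,p):
    p=(np.linalg.inv(c["T"])@np.append(p,1))[:3];q=c["camera_matrix"]@p;return q[:2]/q[2]
E
python3 - <<'E'
from h import *
for n in ["scene","side","wrist"]:
    c=cam(n);save(c,n+"0");np.savez("pics/"+n+"0.npz",**c);print(n,c["T"].round(3).tolist(),c["camera_matrix"][0,0])
print(readout.get_obs())
E
```

```text
pics
scene [[0.791, 0.476, -0.385, 1.089], [0.612, -0.609, 0.504, -0.739], [0.006, -0.634, -0.773, 1.206], [0.0, 0.0, 0.0, 1.0]] 610.2958674039091
side [[-0.996, -0.066, 0.053, 0.48], [-0.084, 0.709, -0.7, 0.714], [0.009, -0.702, -0.712, 0.842], [0.0, 0.0, 0.0, 1.0]] 453.95878172636515
wrist [[0.374, -0.894, -0.246, 0.277], [-0.928, -0.361, -0.098, -0.509], [-0.002, 0.265, -0.964, 0.374], [0.0, 0.0, 0.0, 1.0]] 359.4679958703559
{'time_s': 0.15, 'q': array([-1.39432054e+00,  1.81370739e-01,  1.60779613e+00,  5.43509959e-06,
        1.35380631e+00, -2.06296419e-01]), 'dq': array([-7.34935477e-05, -5.96702886e-04, -4.32949851e-03, -1.94666260e-04,
       -6.82555624e-04, -9.60547751e-04]), 'joint_efforts': array([ 1.15525239e-03, -4.45255923e+01, -3.51692748e+01, -2.25075314e-04,
        5.73795362e-03,  4.46609491e-06]), 'eef_pos': array([ 0.2147052 , -0.53297042,  0.24958229]), 'eef_rot': array([-6.90144467e-04,  9.81741392e-01,  1.90219251e-01,  1.29447486e-05]), 'wrist_force': array([-0.95667467,  0.93758811,  0.04266083]), 'torque': array([ 0.00620768,  0.03034673, -0.00023578]), 'grasp_force': 0.0, 'opening': 1.0004457728829048}
```

View pics/scene0.png

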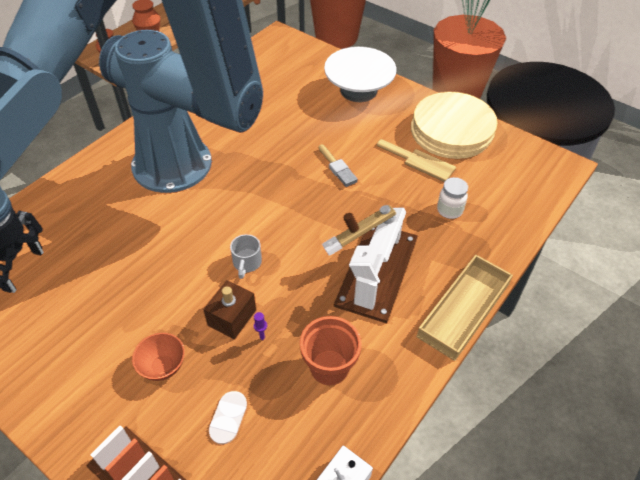

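View pics/side0.png

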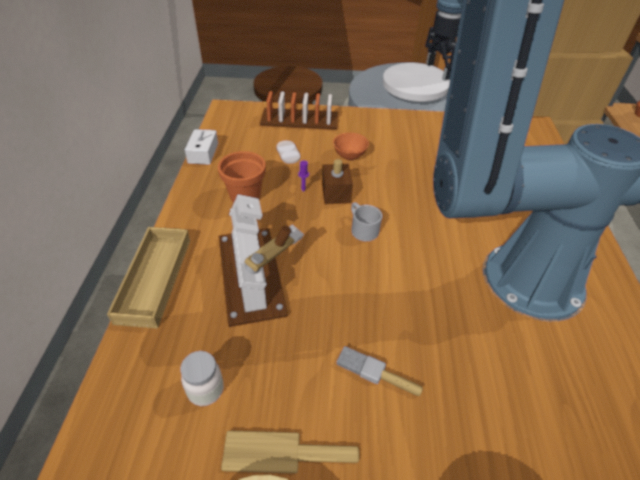

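The scene view shows the rest near (375,260), clevis at (368,258), knob (350,222), pin block (230,305) with pin grip (228,291). The purple look-alike is at (260,322). Next I measure coarse positions from depth.

Run:
```python
from h import *
for n in ["scene","side"]:
    c=dict(np.load(f"pics/{n}0.npz")); P,u,v=pts(c); col=c["color"][v,u].astype(int)
    hsv=cv2.cvtColor(c["color"],cv2.COLOR_RGB2HSV)[v,u].astype(int)
    near=(P[:,0]>.3)&(P[:,0]<1)&(abs(P[:,1])<.5)
    b=near&(abs(P[:,2]-.014)<.006)&(col.sum(1)<200)
    m=np.zeros((480,640),np.uint8);m[v[b],u[b]]=1
    k,l,s,_=cv2.connectedComponentsWithStats(m)
    for i in range(1,k):
        if s[i,4]>150:
            q=P[b&(l[v,u]==i)];print(n,"board",s[i].tolist(),q.mean(0).round(3),cv2.minAreaRect((q[:,:2]*1000).astype(np.float32)))
    # block top
    b=near&(abs(P[:,2]-.070)<.006)&(col.sum(1)<220)
    q=P[b];print(n,"blk",len(q),cv2.minAreaRect((q[:,:2]*1000).astype(np.float32)))
    # light grey high
    g=near&(hsv[:,1]<50)&(hsv[:,2]>120)&(P[:,2]>.1)&(P[:,2]<.2)
    q=P[g];print("grey",len(q),q.min(0).round(3),q.max(0).round(3))
    # wood pin grip
    bx={'scene':(215,240,280,310),'side':(328,348,150,182)}[n]
    w=near&(u>bx[0])&(u<bx[1])&(v>bx[2])&(v<bx[3])&(P[:,2]>.078)
    q=P[w];print("pin",len(q),q.mean(0).round(3),q.max(0).round(3),q.min(0).round(3))
    bx={'scene':(335,362,205,235),'side':(272,295,220,250)}[n]
    w=near&(u>bx[0])&(u<bx[1])&(v>bx[2])&(v<bx[3])&(P[:,2]>.1)&(col.sum(1)<220)
    q=P[w];print("knob",len(q),q.mean(0).round(3),q.max(0).round(3),q.min(0).round(3))
    s=c["color"]
    x0,y0,w0=(180,170,260) if n=="scene" else (180,120,220)
    cv2.imwrite(f"pics/c_{n}.png",cv2.resize(s[y0:y0+int(w0*.7),x0:x0+w0,::-1],(780,546),interpolation=cv2.INTER_CUBIC))
```

```text
scene board [387, 239, 27, 74, 409] [0.72  0.064 0.014] ((718.207763671875, 59.69879150390625), (23.878965377807617, 223.32582092285156), 17.426477432250977)
scene board [334, 268, 53, 54, 513] [ 0.668 -0.063  0.013] ((676.1103515625, -68.89579772949219), (82.7245101928711, 167.9973907470703), 66.61725616455078)
scene blk 792 ((612.3600463867188, -255.03160095214844), (338.225830078125, 90.57260131835938), 7.056074619293213)
grey 1977 [ 0.588 -0.076  0.1  ] [0.727 0.163 0.167]
pin 156 [ 0.485 -0.272  0.101] [ 0.495 -0.259  0.116] [ 0.471 -0.284  0.078]
knob 167 [0.592 0.032 0.139] [0.609 0.044 0.157] [0.571 0.022 0.105]
side board [220, 237, 68, 89, 2046] [0.658 0.099 0.013] ((664.49365234375, 55.44904327392578), (128.0641632080078, 257.90057373046875), 17.05666732788086)
side blk 483 ((608.7216796875, -241.55101013183594), (337.8235168457031, 94.86186218261719), 10.247897148132324)
grey 2123 [ 0.57  -0.068  0.1  ] [0.725 0.165 0.161]
pin 106 [ 0.48  -0.262  0.099] [ 0.49  -0.254  0.113] [ 0.47  -0.278  0.078]
knob 198 [0.587 0.045 0.138] [0.603 0.054 0.157] [0.572 0.027 0.103]
```

View pics/c_scene.png

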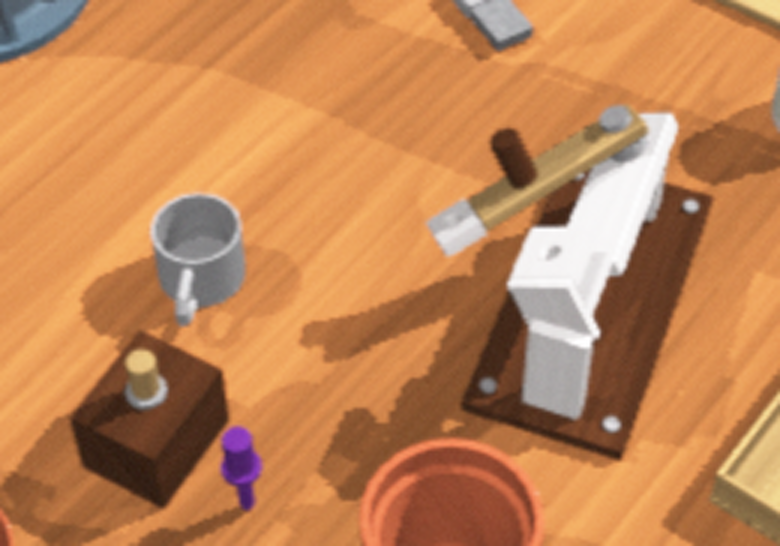

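The crop shows the bar swung down-slope, with its knob at crop (513,158) and end at (457,228). The clevis hole is at crop (552,252), which is scene (364,254), and the pin grip is at crop (142,375). I'll set up the rest frame estimate and plan a viewing pose.

```bash
cat >> h.py <<'E'
def frame(o,yaw,tilt=25):
    """clevis frame at o"""
    T=np.eye(4);T[:3,:3]=(R.from_euler('z',yaw,degrees=True)*R.from_euler('y',-tilt,degrees=True)).as_matrix();T[:3,3]=o;return T
def tool(C,p):
    """tool pose: z=-C.z, y=C.x, at point p in C"""
    T=np.eye(4);A=C[:3,:3];T[:3,:3]=np.stack([A[:,1],A[:,0],-A[:,2]],1);T[:3,3]=(C@np.append(p,1))[:3];return T
def rel(T,T0=None):
    D=np.linalg.inv(pose() if T0 is None else T0)@T
    return (D[:3,3]*1000).round(1).tolist(),R.from_matrix(D[:3,:3]).as_rotvec().round(3).tolist()
E
python3 - <<'E'
from h import *
c=dict(np.load("pics/scene0.npz"));h=onz(c,180+552/3,170+252/3,.15);print("hole",h)
s=dict(np.load("pics/side0.npz"))
C=frame([.687,-.021,.150],17.1);print("pred hole px",proj(c,C[:3,3]),proj(s,C[:3,3]),"pivot",proj(c,(C@[0,.15,0,1])[:3]))
C[:3,3]=h
print("inC knob",np.linalg.inv(C)@[.590,.038,.14,1])
print(rel(tool(C,[-.02,.045,.14])))
print(rel(tool(C,[-.02,.045,.14])),tool(C,[-.02,.045,.14])[:3,3])
E
```

```text
hole [ 0.67324465 -0.03164252  0.15      ]
pred hole px [371.95850879 254.02785157] [242.04158299 207.79670387] pivot [391.31860184 206.36975361]
inC knob [-0.05777714  0.09104112  0.01590814  1.        ]
([539.4, -345.2, -18.2], [-0.353, 0.323, -1.461])
([539.4, -345.2, -18.2], [-0.353, 0.323, -1.461]) [ 0.586137   -0.01135901  0.26843072]
```

Emit:
play_rows(
  xyz=[
    [50, -35, -10],
    [110, -70, -20],
    [170, -105, -25],
    [230, -140, -25],
    [290, -180, -25],
    [350, -220, -25],
    [400, -255, -25],
    [450, -290, -25],
    [500, -325, -20],
    [540, -345, -18],
  ],
  rot=[
    [-0.035, 0.032, -0.146],
    [-0.07, 0.065, -0.292],
    [-0.106, 0.097, -0.438],
    [-0.141, 0.129, -0.584],
    [-0.177, 0.162, -0.73],
    [-0.212, 0.194, -0.877],
    [-0.247, 0.226, -1.023],
    [-0.282, 0.258, -1.169],
    [-0.318, 0.291, -1.315],
    [-0.353, 0.323, -1.461],
  ],
  grip=[1, 1, 1, 1, 1, 1, 1, 1, 1, 1],
)

```text
time_s: 1.4
eef_pos: [0.576, -0.0243, 0.2692]
eef_rot: [0.129, 0.578, 0.787, 0.174]
wrist_force: [-0.2, -0.2, -0.2]
opening: 1.0
grasp_force: 0.0
```

Run:
```python
from h import *
import time
c=cam("wrist");c=cam("wrist");save(c,"w1");np.savez("pics/w1.npz",**c);o=readout.get_obs();print(o["time_s"],o["eef_pos"],o["q"],o["dq"].round(3))
```

```text
1.5 [ 0.57641086 -0.02190675  0.26830789] [-0.39075497 -0.07564358  1.89670088  0.32827135  1.00249232 -0.83033799] [-0.073 -0.028  0.022 -0.052  0.036  0.042]
```

View pics/w1.png

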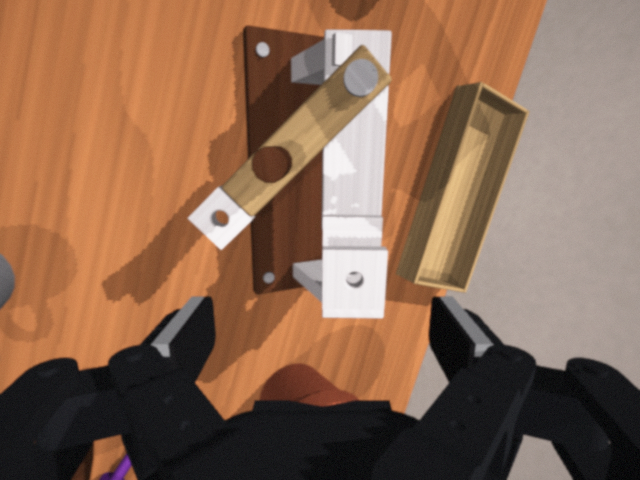

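The wrist view is clear. The clevis plate spans (323,248)–(388,318) with its hole at (355,279). The bar's hole is at (221,218), the knob top at (272,160) and the pivot bolt at (361,77).

Run:
```python
from h import *
c=dict(np.load("pics/w1.npz"))
g=cv2.cvtColor(c["color"],cv2.COLOR_RGB2GRAY);hsv=cv2.cvtColor(c["color"],cv2.COLOR_RGB2HSV)
def hole(u,v,r=11):
    s=g[v-r:v+r+1,u-r:u+r+1].astype(np.uint8); s=cv2.resize(s,None,fx=8,fy=8,interpolation=cv2.INTER_CUBIC)
    t=(float(s.min())+float(np.percentile(s,80)))/2
    cs,_=cv2.findContours((s<t).astype(np.uint8),cv2.RETR_EXTERNAL,cv2.CHAIN_APPROX_NONE)
    k=max(cs,key=cv2.contourArea);(x,y),rad=cv2.minEnclosingCircle(k);e=cv2.fitEllipse(k)
    return (e[0][0]+.5)/8-.5+u-r,(e[0][1]+.5)/8-.5+v-r,e[1][0]/8,e[1][1]/8
h=hole(355,279);e=hole(221,218);print("hole",h,"eye",e)
P,u,v=pts(c)
m=(u>328)&(u<383)&(v>253)&(v<313)&(np.hypot(u-355,v-279)>14)
q=P[m];mu=np.median(q,0);_,_,V=np.linalg.svd(q-q.mean(0));n=V[2]*np.sign(V[2][2]);print("plane",mu,n,"tilt",np.degrees(np.arccos(n[2])),"az",np.degrees(np.arctan2(n[1],n[0])))
def onplane(u,v,p,n): o,d=ray(c,u,v);return o+d*((p-o)@n)/(d@n)
# plate outline
w=((hsv[...,1]<40)&(g>150)).astype(np.uint8);w[:249]=0
k,l,s,ce=cv2.connectedComponentsWithStats(w);i=l[300,350]
cs,_=cv2.findContours((l==i).astype(np.uint8),cv2.RETR_EXTERNAL,cv2.CHAIN_APPROX_NONE);rc=cv2.minAreaRect(cs[0]);print(rc)
b=cv2.boxPoints(rc);B=np.array([onplane(*x,mu,n) for x in b]);print(B.round(4).tolist(),[np.linalg.norm(B[i]-B[i-1]).round(4) for i in range(4)])
H=onplane(h[0],h[1],mu,n);print("H",H)
# long board edges/ rail right edge for yaw
for nm,(uu,vv) in dict(pivot=(361,77)).items():
    mm=np.hypot(u-uu,v-vv)<8;print(nm,np.median(P[mm],0))
mm=np.hypot(u-272,v-155)<6;print("knobtop",np.median(P[mm],0))
for yaw in (16.5,17.1,17.7):
  C=frame(H,yaw);Z=C[:3,2]
  E=onplane(e[0],e[1],H-.014*Z,Z);Ec=(np.linalg.inv(C)@np.append(E,1))[:3]
  d=Ec-[0,.15,-.014];pv=onplane(361,77,H+0*Z,Z)
  print(yaw,"eye",Ec.round(4),"len",np.linalg.norm(d[:2]),"ang",np.arctan2(-d[0],-d[1]),"bolt ray at z0",(np.linalg.inv(C)@np.append(pv,1))[:3].round(4))
```

```text
hole (356.2565040588379, 282.11212825775146, 9.289586067199707, 14.764187812805176) eye (219.4673671722412, 218.02427005767822, 16.126148223876953, 17.849584579467773)
plane [ 0.67290543 -0.03638623  0.15116324] [-0.40258686 -0.12617913  0.90664362] tilt 24.954431543138107 az -162.59791983231437
((340.5, 283.0), (68.0, 91.0), 90.0)
[[0.6221, -0.0198, 0.1309], [0.683, -0.0003, 0.1607], [0.7031, -0.0548, 0.162], [0.6388, -0.0753, 0.1306]] [np.float64(0.058), np.float64(0.0706), np.float64(0.0581), np.float64(0.0745)]
H [ 0.67209219 -0.0326391   0.15132362]
pivot [0.62881094 0.1128776  0.14421836]
knobtop [0.5778852  0.04155867 0.15362735]
16.5 eye [-0.11    0.0468 -0.014 ] len 0.15083788972850404 ang 0.8173516817536164 bolt ray at z0 [-0.0038  0.1507  0.    ]
17.1 eye [-0.1095  0.0478 -0.014 ] len 0.1497682022214073 ang 0.8200119236626912 bolt ray at z0 [-0.0024  0.1506 -0.    ]
17.7 eye [-0.109   0.0488 -0.014 ] len 0.14869361104571996 ang 0.8226406875182781 bolt ray at z0 [-0.001   0.1505  0.    ]
```

Run:
```python
from h import *
c=dict(np.load("pics/w1.npz"))
C=frame([.6721,-.0326,.1513],17.4);P,u,v=pts(c);Q=(P-C[:3,3])@C[:3,:3]
m=(abs(Q[:,2])<.004)&(abs(Q[:,0])<.04)&(abs(Q[:,1])<.034)
print("z",np.median(Q[m,2]))
mk=np.zeros((480,640),np.uint8);mk[v[m],u[m]]=1;k,l,s,_=cv2.connectedComponentsWithStats(mk);i=l[300,340];m&=l[v,u]==i;print(s[i])
for a in (0,1):
    for lo in (-.015,.0,.015):
        b=m&(abs(Q[:,1-a]-lo)<.004);print(a,lo,(Q[b,a].min()*1000).round(1),(Q[b,a].max()*1000).round(1))
print(cv2.minAreaRect((Q[m][:,:2]*1000).astype(np.float32)))
ins=(abs(Q[:,0])<.02)&(abs(Q[:,1])<.02)&(Q[:,2]<-.004);print("hole depth px",ins.sum(),[np.mean(u[ins]),np.mean(v[ins])],(Q[ins].max(0)*1e3).round(1),(Q[ins].min(0)*1e3).round(1))
x=c["color"][230:330,280:410,::-1];y=c["color"][190:250,190:255,::-1]
z=np.zeros((600,780,3),np.uint8);z[:]=cv2.resize(x,(780,600),interpolation=cv2.INTER_CUBIC);cv2.imwrite("pics/c_w1.png",z)
```

```text
z -0.00012056201811761413
[ 323  248   65   70 4095]
0 -0.015 -26.4 23.3
0 0.0 -26.5 23.3
0 0.015 -25.9 23.7
1 -0.015 -30.3 27.2
1 0.0 -31.4 27.1
1 0.015 -31.0 27.3
((-1.5138206481933594, -1.9894294738769531), (58.877262115478516, 50.115657806396484), 89.64647674560547)
hole depth px 199 [np.float64(354.14070351758795), np.float64(278.53768844221105)] [11.1  1.9 -4.3] [ -7.8 -12.4 -37.1]
```

View pics/c_w1.png

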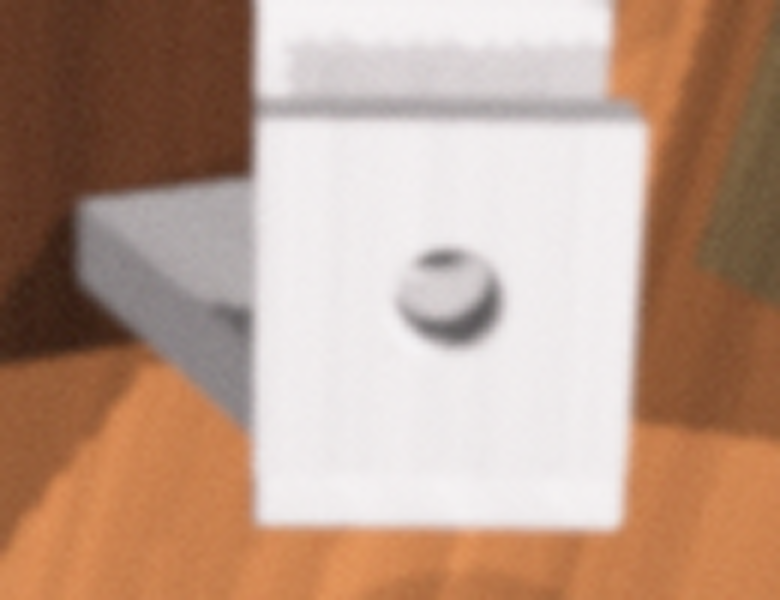

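The hole's ellipse is centred at crop (449,298), which is image (354.4,279.2). I take the clevis origin from that and plan the knob approach.

Run:
```python
from h import *
c=dict(np.load("pics/w1.npz"))
C=frame([.6721,-.0326,.1513],17.4);Z=C[:3,2]
def onp(u,v,z):
    o,d=ray(c,u,v);p=C[:3,3]+z*Z;return o+d*((p-o)@Z)/(d@Z)
H=onp(354.4,279.2,0);C[:3,3]=H;print(H)
inC=lambda p:((np.linalg.inv(C)@np.append(p,1))[:3]*1e3).round(1)
# bolt centre & eye & knob by contours
hsv=cv2.cvtColor(c["color"],cv2.COLOR_RGB2HSV)
E=onp(220,218,-.014);print("eye",inC(E))
print("bolt z0",inC(onp(361,77,0)),"z-8",inC(onp(361,77,-.008)))
k=((hsv[...,2]<90)&(hsv[...,0]<20)).astype(np.uint8);k[:140]=0;k[185:]=0;k[:,:250]=0;k[:,293:]=0
n,l,s,ce=cv2.connectedComponentsWithStats(k);print(s[1:],ce[1:])
print("knobtop px->",inC(onp(272,157,.031)))
a=np.arctan2(-inC(E)[0],150-inC(E)[1]);print("ang",a)
K=np.array([-.085*np.sin(a),.15-.085*np.cos(a),.010]);print("K",K,"proj",proj(c,(C@np.append(K+[0,0,.021],1))[:3]))
np.save("C.npy",C)
K[2]=.012
for dz in (.06,0):print(rel(tool(C,K+[0,0,dz])))
```

```text
[ 0.67002688 -0.03071564  0.15064029]
eye [-107.3   45.9  -14. ]
bolt z0 [ -0.2 148.1   0. ] z-8 [  0.7 149.4  -8. ]
[[250 140  16  23 193]
 [276 147  15  30 202]
 [260 156   2   2   3]
 [280 157   1   1   1]
 [259 158   1   1   1]
 [253 159  16  23 120]
 [279 164   1   1   1]
 [259 169   1   1   1]
 [280 171   1   2   2]
 [277 178   2   2   2]
 [288 180   5   5  14]] [[255.47150259 147.55440415]
 [284.7029703  160.16336634]
 [260.66666667 156.33333333]
 [280.         157.        ]
 [259.         158.        ]
 [260.575      171.6       ]
 [279.         164.        ]
 [259.         169.        ]
 [280.         171.5       ]
 [277.5        178.5       ]
 [290.71428571 182.71428571]]
knobtop px-> [-58.7  95.3  31. ]
ang 0.8005341881076686
K [-0.06100689  0.09081251  0.01      ] proj [268.58294261 164.10114639]
([54.4, -32.0, 71.4], [0.0, -0.002, 0.002])
([54.3, -32.1, 131.4], [0.0, -0.002, 0.002])
```

Emit:
play_rows(
  xyz=[
    [15, -10, 10],
    [35, -20, 30],
    [50, -30, 50],
    [54, -32, 70],
    [54, -32, 90],
    [54, -32, 110],
    [54, -32, 131],
    [54, -32, 131],
    [54, -32, 131],
    [54, -32, 131],
  ],
  rot=[
    [0, 0, 0.15],
    [0, 0, 0.3],
    [0, 0, 0.45],
    [0, 0, 0.6],
    [0, 0, 0.75],
    [0, 0, 0.8],
    [0, 0, 0.8],
    [0, 0, 0.8],
    [0, 0, 0.8],
    [0, 0, 0.8],
  ],
  grip=[1, 1, 1, 1, 1, 1, 1, 1, 0.8, 0.7],
)

```text
time_s: 2.75
eef_pos: [0.5851, 0.0325, 0.1379]
eef_rot: [0.052, 0.84, 0.497, 0.211]
wrist_force: [-0.0, -0.5, -0.3]
opening: 0.699
grasp_force: 0.0
```

Run:
```python
from h import *
c=cam("wrist");save(c,"w2");o=readout.get_obs();C=np.load("C.npy");print(o["time_s"],(np.linalg.inv(C)@np.append(o["eef_pos"],1)).round(4),o["wrist_force"],o["opening"])
```

```text
2.8 [-0.0617  0.0858  0.0147  1.    ] [0.30811621 1.26936915 0.10588732] 0.7015608593140208
```

View pics/w2.png

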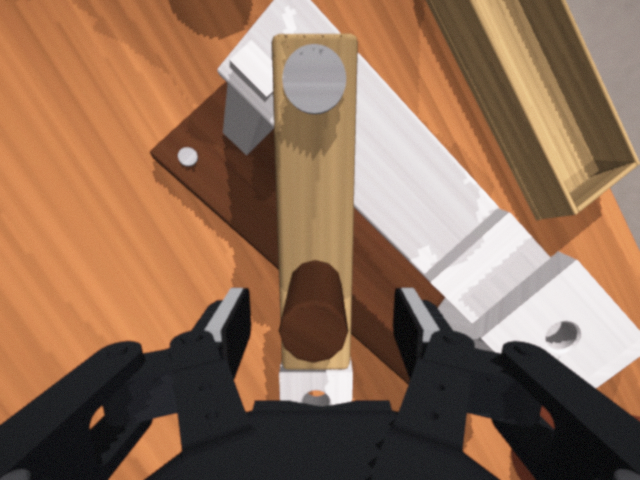

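The knob at (315,315) sits centred between the fingers, with the bar vertical in the picture. I'll correct the small residual and grip.

Run:
```python
from h import *
C=np.load("C.npy");a=.8005
K=[-.085*np.sin(a),.15-.085*np.cos(a),.011]
T=tool(C,K);T[:3,:3]=T[:3,:3]@R.from_rotvec([0,0,.8]).as_matrix();print(rel(T),readout.get_obs()["dq"].round(3))
```

```text
([4.0, -3.1, 3.7], [0.004, 0.002, -0.004]) [0.001 0.004 0.001 0.001 0.001 0.   ]
```

Emit:
play_rows(
  xyz=[
    [2, -1.5, 1.5],
    [4, -3, 3],
    [4, -3, 3],
    [4, -3, 3],
    [4, -3, 3],
    [4, -3, 3],
    [4, -3, 3],
    [4, -3, 3],
    [4, -3, 3],
    [4, -3, 3],
  ],
  rot=[
    [0, 0, 0],
    [0, 0, 0],
    [0, 0, 0],
    [0, 0, 0],
    [0, 0, 0],
    [0, 0, 0],
    [0, 0, 0],
    [0, 0, 0],
    [0, 0, 0],
    [0, 0, 0],
  ],
  grip=[0.7, 0.7, 0.6, 0.5, 0.4, 0.3, 0.2, 0.2, 0.2, 0.2],
)

```text
time_s: 4.05
eef_pos: [0.5853, 0.038, 0.1347]
eef_rot: [0.051, 0.84, 0.497, 0.21]
wrist_force: [-2.6, -1.9, 4.9]
opening: 0.267
grasp_force: 58.5
```

Run:
```python
from h import *
o=readout.get_obs();C=np.load("C.npy");p=(np.linalg.inv(C)@np.append(o["eef_pos"],1));print(o["time_s"],p.round(4),o["wrist_force"],o["opening"],o["grasp_force"])
d=p[:2]-[0,.15];print(np.hypot(*d),np.arctan2(-d[0],-d[1]))
```

```text
4.05 [-0.0614  0.0909  0.011   1.    ] [-2.63193533 -1.91886216  4.93582978] 0.2669299897666213 58.45985949039459
0.08524056398415387 0.8043409722687185
```

Emit:
play_rows(
  xyz=[
    [0.3, 7.6, 0],
    [1.4, 15.2, 0],
    [3.1, 22.7, 0],
    [5.4, 29.9, 0],
    [8.5, 37, 0],
    [12.1, 43.7, 0],
    [16.3, 50.1, 0],
    [21.1, 56, 0],
    [25.8, 61, 0],
    [25.8, 61, 0],
  ],
  rot=[
    [0, 0, -0.09],
    [0, 0, -0.18],
    [0, 0, -0.27],
    [0, 0, -0.36],
    [0, 0, -0.45],
    [0, 0, -0.54],
    [0, 0, -0.63],
    [0, 0, -0.72],
    [0, 0, -0.8],
    [0, 0, -0.8],
  ],
  grip=[0.2, 0.2, 0.2, 0.2, 0.2, 0.2, 0.2, 0.2, 0.2, 0.2],
)

```text
time_s: 5.3
eef_pos: [0.6467, 0.0291, 0.1609]
eef_rot: [0.13, 0.58, 0.785, 0.174]
wrist_force: [0.8, -4.2, 3.1]
opening: 0.263
grasp_force: 59.5
```

Run:
```python
from h import *
c=cam("wrist");c=cam("wrist");save(c,"w3");np.savez("pics/w3.npz",**c)
o=readout.get_obs();C=np.load("C.npy");p=(np.linalg.inv(C)@np.append(o["eef_pos"],1));print(o["time_s"],p.round(4),o["wrist_force"],o["opening"],o["grasp_force"],o["dq"].round(3))
d=p[:2]-[0,.15];print(np.hypot(*d),np.arctan2(-d[0],-d[1]))
```

```text
5.4 [2.00e-04 6.40e-02 1.12e-02 1.00e+00] [ 3.14784429 -4.57484514  1.24324913] 0.26379792907185895 59.411054849624634 [ 0.002 -0.     0.002  0.003 -0.002  0.002]
0.08597088197370888 -0.0021179281533056427
```

View pics/w3.png

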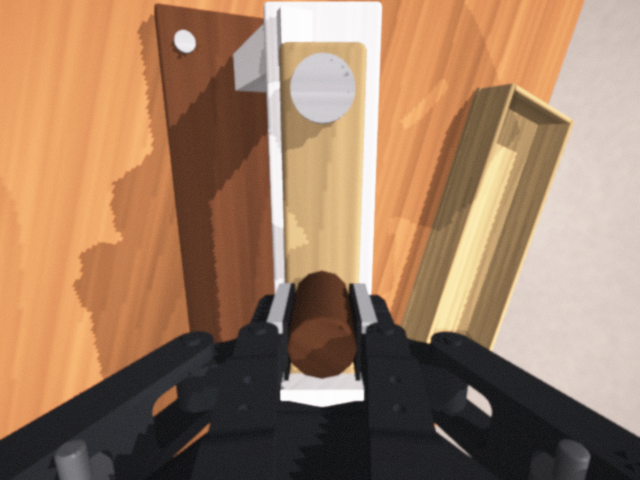

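The bar lies parallel over the rail, with the knob at (322,320) between the pads. Now I release, retreat along the bore axis, and check.

Emit:
play_rows(
  xyz=[
    [0, 0, 0],
    [0, 0, 0],
    [0, 0, 0],
    [0, 0, 0],
    [0, 0, -15],
    [0, 0, -40],
    [0, 0, -70],
    [0, 0, -100],
    [0, 0, -130],
    [0, 0, -130],
  ],
  rot=[
    [0, 0, 0],
    [0, 0, 0],
    [0, 0, 0],
    [0, 0, 0],
    [0, 0, 0],
    [0, 0, 0],
    [0, 0, 0],
    [0, 0, 0],
    [0, 0, 0],
    [0, 0, 0],
  ],
  grip=[0.4, 0.6, 0.8, 0.8, 0.8, 0.8, 0.8, 0.8, 0.8, 0.8],
)

```text
time_s: 6.65
eef_pos: [0.5939, 0.0131, 0.282]
eef_rot: [0.132, 0.58, 0.785, 0.175]
wrist_force: [0.4, 0.6, 0.4]
opening: 0.803
grasp_force: 0.0
```

Run:
```python
from h import *
c=cam("wrist");c=cam("wrist");save(c,"w4");np.savez("pics/w4.npz",**c)
C=np.load("C.npy");print(readout.get_obs()["time_s"],proj(c,C[:3,3]),"knobtop",proj(c,(C@[0,.065,.031,1])[:3]),proj(c,(C@[0,.15,-.008,1])[:3]))
h=np.round(proj(c,C[:3,3])).astype(int)
x=c["color"]
a=cv2.resize(x[h[1]-30:h[1]+30,h[0]-40:h[0]+40,::-1],(400,300),interpolation=cv2.INTER_CUBIC)
b=cv2.resize(x[:,:,::-1],(400,300),interpolation=cv2.INTER_AREA)
s=cam("scene");np.savez("pics/s4.npz",**s);h2=np.round(proj(s,C[:3,3])).astype(int);print(h2)
d=cv2.resize(s["color"][h2[1]-45:h2[1]+45,h2[0]-60:h2[0]+60,::-1],(800,600),interpolation=cv2.INTER_CUBIC)[:300,:]
cv2.imwrite("pics/m4.png",np.vstack([np.hstack([a,b]),d]));print(h)
```

```text
6.75 [321.38327181 308.34404346] knobtop [321.09666769 241.91541261] [320.52127126 113.90142748]
[363 253]
[321 308]
```

View pics/m4.png

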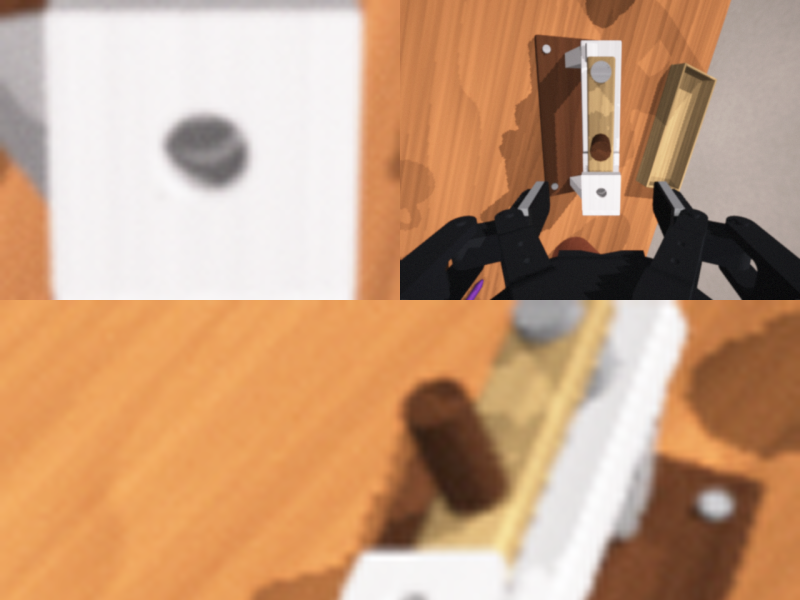

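The clevis hole is at (322,308), matching the prediction (321.4,308.3), and the bar is visible under it. I'll measure the bar angle from its wood edges and also the pin's position.

Run:
```python
from h import *
c=dict(np.load("pics/w4.npz"));C=np.load("C.npy");Z=C[:3,2]
hsv=cv2.cvtColor(c["color"],cv2.COLOR_RGB2HSV).astype(int)
def inC(u,v,z):
    o,d=ray(c,u,v);p=C[:3,3]+z*Z;return ((np.linalg.inv(C)@np.append(o+d*((p-o)@Z)/(d@Z),1))[:3]*1e3)
mids=[];
for v in list(range(140,215,5))+list(range(258,272,3)):
    row=(hsv[v,:,1]>60)&(np.arange(640)>288)&(np.arange(640)<350)
    u=np.nonzero(row)[0]
    if len(u)<20: continue
    a=inC(u.min()-.5,v,-.014);b=inC(u.max()+.5,v,-.014);mids.append((a[1],a[0],b[0]))
M=np.array(mids);print(M.round(1).tolist())
g=abs(M[:,2]-M[:,1]-34)<3;mid=M[g,1:].mean(1);print(np.polyfit(M[g,0]-150,mid,1))
print("hole",inC(322,308.1,0))
for n in ("scene0","side0"):
    s=dict(np.load(f"pics/{n}.npz"));h=cv2.cvtColor(s["color"],cv2.COLOR_RGB2HSV).astype(int)
    P,u,v=pts(s);w=(abs(P[:,0]-.48)<.03)&(abs(P[:,1]+.268)<.03)
    hh=h[v,u]
    for lo,hi,nm in ((.108,.118,"top"),(.08,.106,"side"),(.066,.074,"blk")):
        q=P[w&(P[:,2]>lo)&(P[:,2]<hi)];print(n,nm,len(q),q.mean(0).round(4),(q.min(0)).round(4),q.max(0).round(4))
    mk=((h[...,1]>60)&(h[...,2]>110)).astype(np.uint8)
    x=proj(s,[.481,-.268,.112]);print("top px pred",x)
    i,j=np.round(x).astype(int);cv2.imwrite(f"pics/p_{n}.png",cv2.resize(s["color"][j-20:j+40,i-40:i+40,::-1],(400,300),interpolation=cv2.INTER_CUBIC))
    print(i-40,j-20)
cv2.imwrite("pics/p.png",np.hstack([cv2.imread("pics/p_scene0.png"),cv2.imread("pics/p_side0.png")]))
```

```text
[[131.9, -24.2, 16.4], [128.3, -24.3, 16.5], [124.7, -24.4, 16.5], [121.0, -24.5, 16.6], [117.3, -24.6, 16.6], [113.5, -24.7, 16.7], [109.8, -24.8, 16.7], [106.0, -24.9, 16.7], [102.1, -25.0, 16.8], [98.3, -25.1, 16.1], [94.4, -25.2, 16.1], [90.5, -25.3, 16.1], [86.6, -25.5, 16.2], [82.6, -25.6, 16.2], [78.6, -25.7, 16.3], [38.6, -26.8, 15.9], [36.0, -26.9, 15.9], [33.4, -27.0, 16.0], [30.7, -27.1, 16.0], [28.1, -27.1, 16.0]]Traceback (most recent call last):
  File "<stdin>", line 13, in <module>
    raise TypeError("expected non-empty vector for x")
TypeError: expected non-empty vector for x
```

The bar's right edge runs at x = 16.0–16.7 mm against a nominal 17, with slope about 0.005 rad, so it is aligned. Now the pin, numerically.

Run:
```python
from h import *
for n in ("scene0","side0"):
    s=dict(np.load(f"pics/{n}.npz"))
    P,u,v=pts(s);w=(abs(P[:,0]-.48)<.03)&(abs(P[:,1]+.268)<.03)
    for lo,hi,nm in ((.107,.12,"top"),(.08,.105,"side")):
        q=P[w&(P[:,2]>lo)&(P[:,2]<hi)];print(n,nm,len(q),((q.min(0)+q.max(0))/2).round(4),q.min(0).round(4),q.max(0).round(4))
C=np.load("C.npy");V=frame([.482,-.268,.097],17.4,0)
print("now",pose()[:3,3])
print(rel(tool(V,[0,0,.13])))
```

```text
scene0 top 71 [ 0.4817 -0.2697  0.1117] [ 0.4707 -0.2803  0.107 ] [ 0.4927 -0.2591  0.1164]
scene0 side 63 [ 0.4841 -0.2731  0.0922] [ 0.4745 -0.2841  0.0803] [ 0.4937 -0.2622  0.104 ]
side0 top 38 [ 0.4807 -0.2669  0.1099] [ 0.4713 -0.2784  0.1071] [ 0.4901 -0.2555  0.1128]
side0 side 54 [ 0.4796 -0.2604  0.0924] [ 0.4697 -0.2666  0.0804] [ 0.4895 -0.2542  0.1045]
now [0.59274121 0.01382212 0.27748042]
([-236.8, -192.4, -33.7], [0.436, 0.002, -0.005])
```

Emit:
play_rows(
  xyz=[
    [-25, -20, -10],
    [-60, -45, -20],
    [-95, -75, -28],
    [-130, -105, -32],
    [-165, -135, -33],
    [-195, -160, -34],
    [-220, -180, -34],
    [-237, -192, -34],
    [-237, -192, -34],
    [-237, -192, -34],
  ],
  rot=[
    [0.05, 0, 0],
    [0.11, 0, 0],
    [0.17, 0, 0],
    [0.23, 0, 0],
    [0.29, 0, 0],
    [0.35, 0, 0],
    [0.4, 0, -0.005],
    [0.436, 0.002, -0.005],
    [0.436, 0.002, -0.005],
    [0.436, 0.002, -0.005],
  ],
  grip=[0.8, 0.8, 0.8, 0.8, 0.8, 0.8, 0.8, 0.7, 0.6, 0.6],
)

```text
time_s: 8.05
eef_pos: [0.483, -0.2673, 0.2278]
eef_rot: [-0.0, 0.592, 0.806, 0.001]
wrist_force: [-0.6, 0.5, 0.3]
opening: 0.595
grasp_force: 0.0
```

Run:
```python
from h import *
c=cam("wrist");c=cam("wrist");save(c,"w5");np.savez("pics/w5.npz",**c);print(pose()[:3,3],readout.get_obs()["time_s"])
P,u,v=pts(c);hsv=cv2.cvtColor(c["color"],cv2.COLOR_RGB2HSV)[v,u].astype(int)
g=(P[:,2]>.078)&(P[:,2]<.12)&(np.hypot(P[:,0]-.4815,P[:,1]+.2685)<.02)
t=g&(P[:,2]>.108)
print("top",t.sum(),P[t].min(0).round(4),P[t].max(0).round(4),P[t].mean(0).round(4),[u[t].mean(),v[t].mean()],proj(c,[.4815,-.2685,.112]))
b=(P[:,2]>.02)&(hsv[:,0]>120)&(hsv[:,0]<150)&(hsv[:,1]>120)
if b.any():print("purple",b.sum(),P[b].min(0).round(3),P[b].max(0).round(3))
```

```text
[ 0.48301106 -0.26730588  0.22832067] 8.15
top 737 [ 0.4679 -0.2789  0.1083] [ 0.4895 -0.2574  0.115 ] [ 0.4785 -0.2677  0.1123] [np.float64(315.9063772048847), np.float64(239.80054274084125)] [319.73370009 242.02674374]
purple 928 [ 0.438 -0.363  0.02 ] [ 0.557 -0.242  0.305]
```

View pics/w5.png

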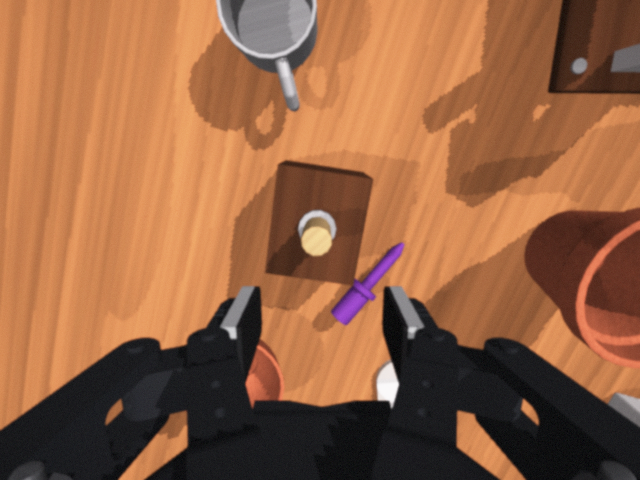

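The view shows the pin's grip top at (316,240). The purple look-alike lies flat at (370,285), clear of the fingers. Next I descend on the pin.

Run:
```python
from h import *
V=frame([.4786,-.2681,.098],17.4,0)
print(rel(tool(V,[0,0,0])))
```

```text
([0.6, -4.6, 130.3], [0.001, 0.0, 0.001])
```

Emit:
play_rows(
  xyz=[
    [0.6, -4.5, 25],
    [0.6, -4.5, 55],
    [0.6, -4.5, 85],
    [0.6, -4.5, 110],
    [0.6, -4.5, 125],
    [0.6, -4.5, 130],
    [0.6, -4.5, 130],
    [0.6, -4.5, 130],
    [0.6, -4.5, 130],
    [0.6, -4.5, 130],
  ],
  rot=[
    [0, 0, 0],
    [0, 0, 0],
    [0, 0, 0],
    [0, 0, 0],
    [0, 0, 0],
    [0, 0, 0],
    [0, 0, 0],
    [0, 0, 0],
    [0, 0, 0],
    [0, 0, 0],
  ],
  grip=[0.6, 0.6, 0.6, 0.6, 0.6, 0.6, 0.6, 0.5, 0.4, 0.3],
)

```text
time_s: 9.4
eef_pos: [0.4784, -0.2692, 0.0985]
eef_rot: [0.0, 0.592, 0.806, 0.0]
wrist_force: [0.5, -0.2, -0.7]
opening: 0.303
grasp_force: 0.0
```

Emit:
play_rows(
  xyz=[
    [0, 0, 0],
    [0, 0, 0],
    [0, 0, 0],
    [0, 0, 0],
    [0, 0, -10],
    [0, 0, -30],
    [0, 0, -55],
    [0, 0, -80],
    [0, 0, -100],
    [0, 0, -100],
  ],
  rot=[
    [0, 0, 0],
    [0, 0, 0],
    [0, 0, 0],
    [0, 0, 0],
    [0, 0, 0],
    [0, 0, 0],
    [0, 0, 0],
    [0, 0, 0],
    [0, 0, 0],
    [0, 0, 0],
  ],
  grip=[0.15, 0.15, 0.15, 0.15, 0.15, 0.15, 0.15, 0.15, 0.15, 0.15],
)

```text
time_s: 10.65
eef_pos: [0.4789, -0.2696, 0.1997]
eef_rot: [0.002, 0.592, 0.806, -0.0]
wrist_force: [-1.0, 0.2, -1.3]
opening: 0.241
grasp_force: 59.0
```

Run:
```python
from h import *
c=cam("side");np.savez("pics/s6.npz",**c);s=cam("scene");np.savez("pics/sc6.npz",**s)
T=pose();o=readout.get_obs();print(T[:3,3],o["opening"],o["grasp_force"],o["wrist_force"],o["time_s"])
C=np.load("C.npy")
for n,k in (("side",c),("scene",s)):
    P,u,v=pts(k);Q=(P-T[:3,3])@T[:3,:3]*1000
    m=(np.hypot(Q[:,0],Q[:,1])<20)&(Q[:,2]>22)&(Q[:,2]<110)
    for lo in range(20,100,8):
        q=Q[m&(Q[:,2]>=lo)&(Q[:,2]<lo+8)]
        if len(q)>2:print(n,lo,len(q),((q.min(0)+q.max(0))/2).round(1),q[:,2].max().round(1))
    print(n,proj(k,T[:3,3]))
for h in (.17,.08,.06):print(h,rel(tool(C,[0,0,h])))
```

```text
[ 0.47784925 -0.26865952  0.19734338] 0.23839091758406614 59.04631197452545 [-0.56509323  0.25144804 -1.50706554] 10.75
side 20 19 [ 7.8  2.  25. ] 27.7
side 28 4 [ 6.1  5.7 31.2] 34.3
side 36 15 [ 3.2  2.1 39.9] 43.8
side 44 10 [ 5.2  2.4 48. ] 52.0
side 52 11 [ 2.6  1.5 55.7] 59.3
side 60 11 [ 4.6  2.8 64.4] 67.8
side 68 10 [ 4.2  3.5 71.1] 74.1
side 76 4 [ 3.2  2.8 78.7] 79.9
side [340.49109233 133.12937449]
scene 20 26 [-9.3  3.1 24.9] 27.8
scene 36 7 [-3.9  5.7 40.7] 43.1
scene 44 12 [-4.3  3.1 48.7] 51.8
scene 52 14 [-2.1  3.  56.1] 59.2
scene 60 12 [-2.9  3.  64.3] 67.8
scene 68 11 [-4.   4.5 71.7] 75.0
scene [221.03040447 265.62670873]
0.17 ([169.7, 182.6, -107.3], [-0.437, -0.001, -0.0])
0.08 ([169.6, 220.7, -25.7], [-0.437, -0.001, -0.0])
0.06 ([169.6, 229.2, -7.6], [-0.437, -0.001, -0.0])
```

The pin is gripped with its shoulder about 28.5 mm ahead of the TCP. Moving to hover over the bore, tilted.

Emit:
play_rows(
  xyz=[
    [5, 5, -30],
    [20, 20, -60],
    [42, 45, -90],
    [64, 68, -105],
    [86, 92, -107],
    [108, 116, -107],
    [130, 140, -107],
    [152, 163, -107],
    [169, 182, -107],
    [169, 182, -107],
  ],
  rot=[
    [0, 0, 0],
    [-0.03, 0, 0],
    [-0.09, 0, 0],
    [-0.15, 0, 0],
    [-0.21, 0, 0],
    [-0.27, 0, 0],
    [-0.33, 0, 0],
    [-0.39, 0, 0],
    [-0.437, -0.001, 0],
    [-0.437, -0.001, 0],
  ],
  grip=[0.15, 0.15, 0.15, 0.15, 0.15, 0.15, 0.15, 0.15, 0.15, 0.15],
)

```text
time_s: 12.0
eef_pos: [0.6004, -0.0518, 0.3028]
eef_rot: [0.127, 0.578, 0.787, 0.174]
wrist_force: [-0.2, -0.8, -1.1]
opening: 0.24
grasp_force: 59.1
```

Run:
```python
from h import *
C=np.load("C.npy");print(rel(tool(C,[0,-.0006,.110])),readout.get_obs()["dq"].round(3))
```

```text
([-1.4, 1.8, 58.7], [-0.002, -0.002, 0.001]) [-0.027 -0.001 -0.018 -0.024  0.018 -0.005]
```

Emit:
play_rows(
  xyz=[
    [-0.5, 0.7, 15],
    [-0.7, 1, 30],
    [-0.7, 1, 45],
    [-0.7, 1, 58],
    [-0.7, 1, 58],
    [-0.7, 1, 58],
    [-0.7, 1, 58],
    [-0.7, 1, 58],
    [-0.7, 1, 58],
    [-0.7, 1, 58],
  ],
  rot=[
    [0, 0, 0],
    [0, 0, 0],
    [0, 0, 0],
    [0, 0, 0],
    [0, 0, 0],
    [0, 0, 0],
    [0, 0, 0],
    [0, 0, 0],
    [0, 0, 0],
    [0, 0, 0],
  ],
  grip=[0.15, 0.15, 0.15, 0.15, 0.15, 0.15, 0.15, 0.15, 0.15, 0.15],
)

```text
time_s: 13.25
eef_pos: [0.6259, -0.0465, 0.2531]
eef_rot: [0.129, 0.578, 0.787, 0.174]
wrist_force: [-0.3, -0.5, -1.0]
opening: 0.244
grasp_force: 59.1
```

Run:
```python
from h import *
C=np.load("C.npy");c=cam("side");s=cam("scene");w=cam("wrist")
o=readout.get_obs();print(o["time_s"],o["dq"].round(3),rel(tool(C,[0,-.0006,.110])))
for n,k in (("side",c),("scene",s),("wrist",w)):
    np.savez(f"pics/{n}7.npz",**k)
    P,u,v=pts(k);Q=(P-C[:3,3])@C[:3,:3]*1000
    m=(np.hypot(Q[:,0],Q[:,1])<14)
    for lo in range(20,90,8):
        q=Q[m&(Q[:,2]>=lo)&(Q[:,2]<lo+8)]
        if len(q)>2:print(n,lo,len(q),((q.min(0)+q.max(0))/2).round(1),q[:,2].min().round(1))
    t=(abs(Q[:,2])<4)&(abs(Q[:,0])<28)&(abs(Q[:,1])<30);q=Q[t];print("plate",len(q),np.percentile(q,[1,99],axis=0).round(1).tolist(),np.median(q[:,2]))
a=[]
for k in (s,c):
    x,y=np.round(proj(k,(C@[0,0,.03,1])[:3])).astype(int)
    a.append(cv2.resize(k["color"][y-45:y+45,x-30:x+30,::-1],(400,600),interpolation=cv2.INTER_CUBIC));print(x,y)
cv2.imwrite("pics/m7.png",np.hstack(a))
```

```text
13.4 [ 0.002  0.    -0.    -0.002  0.001 -0.002] ([1.2, -0.8, 2.5], [0.001, 0.001, 0.0])
side 28 9 [ 3.5  2.6 32.8] 29.9
side 36 17 [ 2.5  1.6 40. ] 36.4
side 44 16 [ 2.3  2.9 48.2] 44.9
side 52 15 [ 1.7  3.2 55.9] 52.6
side 60 20 [ 2.7  1.1 64. ] 60.2
side 68 19 [ 1.6  2.4 72.1] 68.5
side 84 36 [ 0.7  6.5 88. ] 84.1
plate 288 [[-23.8, -29.0, -3.9], [25.7, 25.6, 0.2]] -2.080054936728478
scene 20 3 [ 3.2 -3.5 26.9] 26.2
scene 28 7 [ 3.6 -3.9 32.6] 29.6
scene 36 14 [ 4.8 -5.2 40.2] 36.3
scene 44 18 [ 5.2 -5.1 48. ] 44.3
scene 52 14 [ 3.6 -3.8 55.8] 52.1
scene 60 16 [ 4.9 -4.5 64. ] 60.1
scene 68 15 [ 4.3 -4.9 71.9] 68.4
scene 76 5 [  3. -10.  80.] 77.1
scene 84 19 [ 1.3 -8.6 88.2] 84.6
plate 322 [[-23.3, -29.5, -4.0], [27.3, 22.6, 2.2]] -1.582448679252408
wrist 36 75 [ 0.5  2.4 40. ] 36.1
wrist 44 85 [ 0.7  2.6 48.1] 44.3
wrist 52 58 [ 0.5  3.4 55.9] 52.0
wrist 84 791 [-0.3  7.6 88.2] 84.4
plate 4289 [[-24.6, -27.0, -2.2], [24.6, 24.6, 1.4]] -0.13193736752878607
358 243
255 195
```

View pics/m7.png

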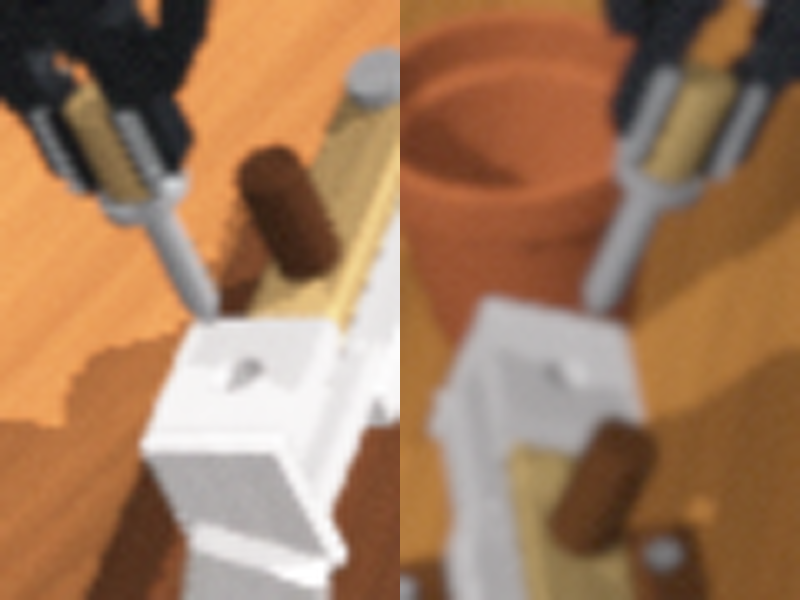

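The pin shank points at the hole (shadowed dark spot at (245,373) in the left panel). Measured offset is about (+1, −0.6) mm in the tool's axes. Entering the bore.

Emit:
play_rows(
  xyz=[
    [1, -0.6, 3],
    [1, -0.6, 8],
    [1, -0.6, 14],
    [1, -0.6, 19],
    [1, -0.6, 24],
    [1, -0.6, 28],
    [1, -0.6, 32],
    [1, -0.6, 36],
    [1, -0.6, 38],
    [1, -0.6, 38],
  ],
  rot=[
    [0, 0, 0],
    [0, 0, 0],
    [0, 0, 0],
    [0, 0, 0],
    [0, 0, 0],
    [0, 0, 0],
    [0, 0, 0],
    [0, 0, 0],
    [0, 0, 0],
    [0, 0, 0],
  ],
  grip=[0.15, 0.15, 0.15, 0.15, 0.15, 0.15, 0.15, 0.15, 0.15, 0.15],
)

```text
time_s: 14.65
eef_pos: [0.6404, -0.0409, 0.2181]
eef_rot: [0.129, 0.578, 0.787, 0.174]
wrist_force: [-0.6, 0.8, -0.8]
opening: 0.24
grasp_force: 59.1
```

```bash
cat > st.py <<'E'
from h import *
C=np.load("C.npy");o=readout.get_obs();T=pose()
print(o["time_s"],"TCP in C mm",((np.linalg.inv(C)@T)[:3,3]*1e3).round(1),"F tool",(T[:3,:3].T@o["wrist_force"]).round(1),"M tool",(T[:3,:3].T@o["torque"]).round(2),o["opening"].round(3) if hasattr(o["opening"],"round") else o["opening"],rel(tool(C,[0,0,.0285])))
E
python3 st.py
```

```text
14.65 TCP in C mm [ 0.1 -0.8 74.3] F tool [ 0.9 -0.7  0.6] M tool [ 0.26 -0.1  -0.  ] 0.2402664338368477 ([0.9, -0.2, 45.8], [0.001, 0.001, 0.0])
```

Emit:
play_rows(
  xyz=[
    [0, 0, 3],
    [0, 0, 6],
    [0, 0, 9],
    [0, 0, 12],
    [0, 0, 15],
    [0, 0, 18],
    [0, 0, 21],
    [0, 0, 24],
    [0, 0, 26],
    [0, 0, 26],
  ],
  rot=[
    [0, 0, 0],
    [0, 0, 0],
    [0, 0, 0],
    [0, 0, 0],
    [0, 0, 0],
    [0, 0, 0],
    [0, 0, 0],
    [0, 0, 0],
    [0, 0, 0],
    [0, 0, 0],
  ],
  grip=[0.15, 0.15, 0.15, 0.15, 0.15, 0.15, 0.15, 0.15, 0.15, 0.15],
)

```text
time_s: 15.9
eef_pos: [0.6509, -0.0376, 0.1944]
eef_rot: [0.129, 0.578, 0.787, 0.174]
wrist_force: [-0.4, -0.6, -1.2]
opening: 0.238
grasp_force: 59.1
```

```bash
python3 st.py
```

```text
15.9 TCP in C mm [ 0.1 -0.8 48.3] F tool [-0.5 -1.1  0.8] M tool [ 0.3  -0.02 -0.01] 0.2376196195554703 ([0.8, -0.1, 19.8], [0.001, 0.001, 0.0])
```

Emit:
play_rows(
  xyz=[
    [0, 0, 3],
    [0, 0, 6],
    [0, 0, 9],
    [0, 0, 12],
    [0, 0, 14],
    [0, 0, 16],
    [0, 0, 18],
    [0, 0, 19],
    [0, 0, 20],
    [0, 0, 20],
  ],
  rot=[
    [0, 0, 0],
    [0, 0, 0],
    [0, 0, 0],
    [0, 0, 0],
    [0, 0, 0],
    [0, 0, 0],
    [0, 0, 0],
    [0, 0, 0],
    [0, 0, 0],
    [0, 0, 0],
  ],
  grip=[0.15, 0.15, 0.15, 0.15, 0.15, 0.15, 0.15, 0.15, 0.15, 0.15],
)

```text
time_s: 17.15
eef_pos: [0.659, -0.0351, 0.1765]
eef_rot: [0.129, 0.578, 0.787, 0.174]
wrist_force: [-0.9, -0.0, -1.9]
opening: 0.239
grasp_force: 59.2
```

```bash
python3 st.py
```

```text
17.15 TCP in C mm [ 0.2 -0.9 28.4] F tool [ 0.2 -1.6  1.4] M tool [ 0.34 -0.05 -0.03] 0.23903231238652475 ([0.9, -0.2, -0.1], [0.001, 0.001, 0.0])
```

Emit:
play_rows(
  xyz=[
    [0, 0, 0.3],
    [0, 0, 0.6],
    [0, 0, 0.9],
    [0, 0, 1.2],
    [0, 0, 1.5],
    [0, 0, 1.8],
    [0, 0, 2],
    [0, 0, 2],
    [0, 0, 2],
    [0, 0, 2],
  ],
  rot=[
    [0, 0, 0],
    [0, 0, 0],
    [0, 0, 0],
    [0, 0, 0],
    [0, 0, 0],
    [0, 0, 0],
    [0, 0, 0],
    [0, 0, 0],
    [0, 0, 0],
    [0, 0, 0],
  ],
  grip=[0.15, 0.15, 0.15, 0.15, 0.15, 0.15, 0.15, 0.15, 0.15, 0.15],
)

```text
time_s: 18.4
eef_pos: [0.6595, -0.035, 0.1758]
eef_rot: [0.129, 0.578, 0.787, 0.174]
wrist_force: [-10.8, -2.0, 9.0]
opening: 0.237
grasp_force: 60.7
```

```bash
python3 st.py
```

```text
18.4 TCP in C mm [ 0.4 -0.9 27.6] F tool [  1.3  -6.1 -12.8] M tool [1.24 0.34 0.  ] 0.23701732140641207 ([0.9, -0.4, -0.9], [0.0, 0.001, 0.001])
```

Collar contact: 13 N along the bore, after 0.8 mm. Release and retreat along the axis.

Emit:
play_rows(
  xyz=[
    [0, 0, -1],
    [0, 0, -1],
    [0, 0, -1],
    [0, 0, -1],
    [0, 0, -1],
    [0, 0, -15],
    [0, 0, -40],
    [0, 0, -70],
    [0, 0, -100],
    [0, 0, -130],
  ],
  rot=[
    [0, 0, 0],
    [0, 0, 0],
    [0, 0, 0],
    [0, 0, 0],
    [0, 0, 0],
    [0, 0, 0],
    [0, 0, 0],
    [0, 0, 0],
    [0, 0, 0],
    [0, 0, 0],
  ],
  grip=[0.3, 0.45, 0.6, 0.7, 0.7, 0.7, 0.7, 0.7, 0.7, 0.7],
)

```text
time_s: 19.65
eef_pos: [0.6067, -0.0514, 0.2945]
eef_rot: [0.129, 0.578, 0.787, 0.175]
wrist_force: [0.3, -0.4, -0.0]
opening: 0.698
grasp_force: 0.0
```

Run:
```python
from h import *
C=np.load("C.npy");c=cam("wrist");c=cam("wrist");P,u,v=pts(c);Q=(P-C[:3,3])@C[:3,:3]*1000
m=(np.hypot(Q[:,0],Q[:,1])<20)
t=Q[m&(Q[:,2]>36)];print("grip top",len(t),t.min(0).round(1),t.max(0).round(1),np.median(t,0).round(1))
r=np.hypot(Q[:,0],Q[:,1]);q=Q[m&(r>11.5)&(r<14.5)];print("ring z",np.percentile(q[:,2],[10,50,90]).round(1))
q=Q[m&(Q[:,2]>3)&(Q[:,2]<9)];print("collar",len(q),q.min(0).round(1),q.max(0).round(1))
q=Q[(abs(Q[:,0])<16)&(abs(Q[:,1]-65)<16)&(Q[:,2]>26)&(Q[:,2]<36)];print("knob",q.min(0).round(1),q.max(0).round(1))
print(readout.get_obs()["time_s"])
```

```text
grip top 11534 [-14.5 -10.9  36.2] [ 18.2  19.  246.3] [  0.5   8.8 228.7]
ring z [216.9 227.1 235.3]
collar 340 [-15.4  -7.8   3.1] [13.4 14.4  8.7]
knob [-11.7  52.9  27.4] [11.1 76.2 32.8]
19.75
```

Run:
```python
from h import *
C=np.load("C.npy")
for n in ("wrist","scene","side"):
    c=cam(n);P,u,v=pts(c);Q=(P-C[:3,3])@C[:3,:3]*1000;r=np.hypot(Q[:,0]+.5,Q[:,1])
    t=Q[(r<8)&(Q[:,2]>30)&(Q[:,2]<60)];q=Q[(r>12)&(r<14.5)&(Q[:,2]<15)&(Q[:,2]>2)]
    p=Q[(r>18)&(abs(Q[:,0])<22)&(abs(Q[:,1])<22)&(abs(Q[:,2])<4)]
    g=Q[(r<14)&(Q[:,2]>40)&(Q[:,2]<60)]
    print(n,"gripTop z",len(t),np.median(t[:,2]).round(1),"collar top",len(q),np.median(q[:,2]).round(1),"plate",np.median(p[:,2]).round(1),"top xy",((g.min(0)+g.max(0))/2).round(1))
```

```text
wrist gripTop z 398 41.9 collar top 203 5.6 plate -0.1 top xy [-1.   0.1 42.1]
scene gripTop z 29 40.5 collar top 23 5.9 plate -1.4 top xy [ 2.6 -2.7 42.5]
side gripTop z 25 39.9 collar top 25 4.1 plate -1.8 top xy [-0.4  2.3 40.7]
```

The collar top is 6 mm above the plate and the grip top is at 42 mm, so the pin is home and aligned.

```bash
python3 -c "
from bench import ctrl;print(ctrl.hand_in())"
```

```text
the job is handed in; nothing more can be done
None
```

The bar is lined up with the clevis, the pin is home with its collar flush and released, and the job was handed in about 20 s into the run; `hand_in()` returned no verdict.

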